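# Unload the guarded forming die

## Robot

A 6-joint arm with a two-finger parallel gripper is mounted at the origin on the work surface. World frame = base frame: x ahead of the robot, y to its left, z up, the work surface at z = 0. Lengths are in mm, angles in rad, forces in N, time in s.
With the tool pointing down it reaches from about 350 to 725 mm from the base axis. Payload 6 kg.
Tool frame: the origin (TCP) lies on the centre line of the jaws, within the pads' length; the fingertips stand 14 mm ahead of it and the grasp point (between the pads) lies 5 mm behind it; z points along the fingers, y is the line along which they close (so a half turn about z gives the same grasp; the last joint's range is limited). The gripper opens to 85 mm and grips with 20 to 120 N. Pads are 22 mm wide; open, the fingers measure 114 mm over their backs; the gripper's body (76 mm by 85 mm) begins 54 mm behind the grasp point. The pads swing forward as they close: fully open they stand 13 mm farther back than shut.
Start: joints at [-0.895, 0.04, 0.085, 0, -1.615, -0.334], TCP at [201.119, -565.267, 245.261] pointing down, gripper open.
Joint ranges: [-2.56, 2.56], [-1.29, 2.01], [-1.08, 1.49], [-3.29, 1.98], [-2.81, -0.18], [-2.99, 2.99]. Speed limits (rad/s): [2.57, 2.57, 3.01, 3.14, 3.14, 3.14].

## Interface

Orientations are given as a unit quaternion [x, y, z, w].
In Python, from bench import arm gives the robot as it stands.
- The arm moves only by the shell command python3 -m pendant 'ROWS' [OPENING] [FORCE]. ROWS is JSON, a list of rows, each an object with "linear": the shift along the tool's x, y, z in units of 30 mm (1.0 is 30 mm), a list of three; "twist": the turn about the tool's z in degrees. In form: [{"linear": [dx, dy, dz], "twist": twist}, ...]. A call has 1 to 10 rows; each row is the pose to reach, as a shift and turn from the pose commanded when the call began, along the tool's axes at that moment; what a row does not reach only later rows make up. A row lasts 1/10 s, in which the tool goes at most 50 mm and 8.59 degrees, less where a joint would pass 70% of its speed; a pose out of reach is approached as far as the arm can. A call with a gripper value outside its range is refused whole. OPENING is the opening in per cent of the stroke, from 0 (shut) to 100 (fully open), set as the call begins (- or left out, the last holds). The fingers move at their own pace and stop on an object; FORCE is the grip in N (left out, the last holds). Time passes only in rows, so rows that repeat a pose let the fingers close. It gives the time, the measured TCP pose, the force, the opening and the grip force at its end, in the units of the state.
- arm.sense(): the state, without advancing time (a new reading comes with each control period).
- arm.read_camera(name): name is "side" or "top" or "wrist"; returns (picture, depth): 480x640x3 uint8, blue, green, red; 480x640 float32, mm along the optical axis (not along the pixel's ray), 0 where there is no reading.
- arm.camera_info(name): a dict with "fx", "fy", "cx", "cy" (pixels), "rvec" (rotation vector, rad) and "tvec" (3), from world to camera coordinates, as OpenCV has them; the wrist camera has in their place "tool_from_camera" (4x4, takes a point from camera to tool coordinates, whose origin is the TCP and whose axes are the flange's). Camera axes: x right, y down, z forward; pixel columns grow to the right and rows downward; lengths in mm; the calibration is good to about 2 mm. A picture is of the moment at which its call begins: read the wrist's pose just before it. camera_info takes no time and is no camera call.
- arm.sign_off(): hands the job in; it is judged then, once.
Trained networks look in the newest picture that a camera, given by its name, has taken for a name from the list of things; names that differ only in an ending like _2 or _b are one class to them, and where a whole thing is asked for, a point or a joint stands for the part that bears it (a point fixed in the world has none). Each returns a list of dicts, best first, with "score" (0 to 1); they miss things now and then, are a little off and sometimes report something else, mostly with a low value. They report only what shows in the picture. A call takes as long as a camera call.
- arm.recognise(name, camera): "box" ([left, top, width, height] in pixels, round what is visible of it).
The state is a dict: "time": time; "joint_pos": joint angles; "joint_vel": joint speeds; "joint_efforts": joint torques, N m; "ee_pos": TCP position; "tcp_rot": TCP orientation; "ft_force": force on the tool from outside, world axes, zero at the start; "ft_torque": the same for the moment, N m; "finger_gap": finger opening in mm; "finger_force": force on a finger pad.
Only numpy, scipy, OpenCV 4.12 (cv2) and the standard library are available. Lean on these libraries where they do the work, as an engineer would, in place of code of your own. Each camera call takes 0.05 s, during which the arm holds its last target. There are 200 camera calls.

## Task

Unload the forming die: hold the guard's thumb release down while you slide the clear guard fully open, and let the release pop up so that the guard latches there. Lift every formed bracket out of the die and put them all in the blue tray, resting on its floor and not on top of one another; then, again with the release held down, slide the guard fully shut and let the release pop up so that it is latched. Leave the bin, bottle and brush where they are.

Things in the scene. Friction and masses are not known exactly. Their poses are not given: they have to be found in the camera images.
- die: forming die fixed to the bench: dark steel block 180 mm (x) x 170 mm (y) on a grey base plate 220 x 290 mm; place and yaw vary. Origin on the bench under the middle of the block; x points away from the robot, y to its left. Aluminium guard rails run along x: one with a toothed rack at y = +132 mm (top 56 mm up), a low one at y = -105 mm; they span x = -120 to +270 mm.
- die_face (a point): middle of the block's top face, 55 mm above the bench. Six open cavities, 39 x 35 mm and 20 mm deep (1.5 mm clearance around a bracket), are centred at x = -52, 0, +52 mm and y = -42, +42 mm from here. Axes as the die's.
- guard (a joint): guard position along the rail, m: 0 = fully shut (start), 0.170 = fully open; stops at both ends. Opens along the die's +x, away from the robot. Rail friction about 2.5 N. A pawl on the release locks it in the rack every 34 mm, both ends included (2 mm play); locked, it cannot be moved. The sheet and the black carriage (74 mm long, 44 wide) are one piece.
- guard_sheet (a point): middle of the guard's clear sheet, on its top, 87 mm above the bench; sheet 168 mm (x) x 200 mm (y), 4 mm thick, aluminium edges up to 88 mm. Shut, it is over the middle of the block and covers all cavities; fully open, its near edge is at die x = +86 mm. Axes as the die's.
- release (a joint): how far the thumb release is pressed, m: 0 = up, 0.008 = fully down. A spring returns it (2 N at first, 5.5 N fully down). Pressed more than about 5 mm it frees the guard and must be kept down while the guard slides. Let go between lock positions it stays about 4 mm down under a rack tooth, not locked.
- release_top (a point): middle of the top of the thumb release: steel pad, 42 mm along the rail x 36 mm, on the carriage, at die x = -45 mm (shut), y = +132 mm, 90 mm above the bench when up. Before and behind it stand two black cheeks 50 mm apart inside, 44 mm wide, 13 mm higher than the pad. Shut fingertips fit between them, press the pad straight down and push the carriage by a cheek. Axes as the die's.
- bracket1: formed U-bracket of plain 3 mm steel, 36 mm long (x), 32 mm wide over its two walls (y), 40 mm high (z, open side up), 85 g; origin at the middle of that envelope. All are alike; four to six are present (others: None). Each starts in one of the cavities, axes parallel to the die, its top 20 mm above the die face. Grip across the walls above the face, lift straight up 25 mm to clear.
- bracket2: another such U-bracket, like bracket1; None if absent
- bracket3: another such U-bracket, like bracket1; None if absent
- bracket4: another such U-bracket, like bracket1; None if absent
- bracket5: another such U-bracket, like bracket1; None if absent
- bracket6: another such U-bracket, like bracket1; None if absent
- tray: shallow blue plastic tray, 210 mm (its x) x 180 mm (its y), 22 mm high, walls and floor 4 mm, 0.6 kg, loose on the bench to the left or the right of the die; origin at the middle of its underside. It may be knocked aside during the work.
- stock_bin: grey bin 160 x 120 mm, 50 mm high, with bar ends in it, on the other side of the die from the tray; origin under its middle. Leave alone.
- oil_bottle: white bottle, 54 mm across, 150 mm high, origin under its middle, beyond the work on the right. Leave alone.
- bench_brush: hand brush with green handle, about 210 x 75 mm, 36 mm high, beyond the work on the left; leave alone.

How it is judged (in metres and radians):
On the way, in this order (a step that is already met when the one before it is completed fails the run):
1. the guard is fully open and latched, its release up (value of joint guard above 0.166 m and value of joint release below 0.002 m), for 0.3 s.
2. every bracket rests in the tray and is let go, the guard still open (x of bracket1 in the frame of tray between -0.1 and 0.1 m and y of bracket1 in the frame of tray between -0.085 and 0.085 m and z of each of bracket1, bracket2, bracket3, bracket4, bracket5, bracket6 in the frame of tray below 0.034 m and linear speed of each of bracket1, bracket2, bracket3, bracket4, bracket5, bracket6 below 0.03 m/s and x of bracket2 in the frame of tray between -0.1 and 0.1 m and y of bracket2 in the frame of tray between -0.085 and 0.085 m and x of bracket3 in the frame of tray between -0.1 and 0.1 m and y of bracket3 in the frame of tray between -0.085 and 0.085 m and x of bracket4 in the frame of tray between -0.1 and 0.1 m and y of bracket4 in the frame of tray between -0.085 and 0.085 m and x of bracket5 in the frame of tray between -0.1 and 0.1 m and y of bracket5 in the frame of tray between -0.085 and 0.085 m and x of bracket6 in the frame of tray between -0.1 and 0.1 m and y of bracket6 in the frame of tray between -0.085 and 0.085 m and value of joint guard above 0.166 m and contact force between the fingers and bracket1 below 0.2 N and contact force between the fingers and bracket2 below 0.2 N and contact force between the fingers and bracket3 below 0.2 N and contact force between the fingers and bracket4 below 0.2 N and contact force between the fingers and bracket5 below 0.2 N and contact force between the fingers and bracket6 below 0.2 N), for 0.2 s.
3. the guard is fully shut and latched, its release up (value of joint guard below 0.004 m and value of joint release below 0.002 m), for 0.3 s.
At the end, for the whole second after the job is handed in: Guard within 4 mm of fully shut with its release up (under 2 mm), and the middle of every bracket inside the tray's walls and less than 34 mm above the tray's underside (so resting on the floor, in any attitude, none piled), at rest (all of step 3 and x of bracket1 in the frame of tray between -0.1 and 0.1 m and y of bracket1 in the frame of tray between -0.085 and 0.085 m and z of each of bracket1, bracket2, bracket3, bracket4, bracket5, bracket6 in the frame of tray below 0.034 m and linear speed of each of bracket1, bracket2, bracket3, bracket4, bracket5, bracket6 below 0.03 m/s and x of bracket2 in the frame of tray between -0.1 and 0.1 m and y of bracket2 in the frame of tray between -0.085 and 0.085 m and x of bracket3 in the frame of tray between -0.1 and 0.1 m and y of bracket3 in the frame of tray between -0.085 and 0.085 m and x of bracket4 in the frame of tray between -0.1 and 0.1 m and y of bracket4 in the frame of tray between -0.085 and 0.085 m and x of bracket5 in the frame of tray between -0.1 and 0.1 m and y of bracket5 in the frame of tray between -0.085 and 0.085 m and x of bracket6 in the frame of tray between -0.1 and 0.1 m and y of bracket6 in the frame of tray between -0.085 and 0.085 m); the robot touches nothing.
It fails at once if the stock bin is moved by more than 40 mm (distance of stock_bin from where it was at the start of the episode above 0.04 m).
It fails at once if the oil bottle is moved by more than 40 mm (distance of oil_bottle from where it was at the start of the episode above 0.04 m).
It fails at once if the bench brush is moved by more than 40 mm (distance of bench_brush from where it was at the start of the episode above 0.04 m).
Of bracket1, bracket2, bracket3, bracket4, bracket5, bracket6 only 4 to 6 are there at a start; the rules pass over those that are not, and their reading is None.
At some moment in a run one of tray may be knocked a few centimetres aside while the robot is not near it.
Once in a run the grip may slacken for a moment while it holds something.
It also fails if it takes over 210 s, if anything falls off the work surface, if the arm or the gripper's body presses on something with over 40 N, if the wrist force passes 120 N, or if a joint passes its speed limit or range.

## Working session

There is one attempt and no reset: what is moved stays moved. The work goes in short steps, Python scripts to look and compute and a shell command to move; the robot and the scene stay as the last step left them, time stands still between calls to the robot, and variables do not carry over. Pictures are saved under pics/ and viewed, at most 14 in all, crops included, and the job is handed in when it is done.

```bash
ls; mkdir -p pics; cat > h.py <<'E'
import numpy as np, cv2
from bench import arm
from scipy.spatial.transform import Rotation as R
def cam(name):
    s=arm.sense(); p,d=arm.read_camera(name); i=arm.camera_info(name)
    if name=="wrist":
        T=np.eye(4); T[:3,:3]=R.from_quat(s["tcp_rot"]).as_matrix(); T[:3,3]=s["ee_pos"]; M=T@np.array(i["tool_from_camera"])
    else:
        M=np.eye(4); M[:3,:3]=cv2.Rodrigues(np.array(i["rvec"],float))[0]; M[:3,3]=np.ravel(i["tvec"]); M=np.linalg.inv(M)
    return p,d,i,M
def cloud(d,i,M):
    v,u=np.mgrid[:480,:640]; P=np.stack([(u-i["cx"])/i["fx"]*d,(v-i["cy"])/i["fy"]*d,d],-1)
    return P@M[:3,:3].T+M[:3,3]
def proj(W,i,M):
    N=np.linalg.inv(M); c=np.atleast_2d(W)@N[:3,:3].T+N[:3,3]
    return np.c_[c[:,0]/c[:,2]*i["fx"]+i["cx"],c[:,1]/c[:,2]*i["fy"]+i["cy"]]
def to_tool(target,yaw=None):
    "rows units to move TCP to a world target (mm)"
    s=arm.sense(); r=R.from_quat(s["tcp_rot"]).as_matrix()
    return np.round(r.T@(np.array(target)-s["ee_pos"])/30,3)
E
python3 - <<'E'
from h import *
s=arm.sense(); print(s); print(R.from_quat(s["tcp_rot"]).as_matrix().round(3))
for n in("top","side"):
    p,d,i,M=cam(n); cv2.imwrite(f"pics/{n}0.png",p); print(n,M.round(2).tolist(),i["fx"])
    W=cloud(d,i,M); np.save(f"{n}W.npy",W); 
    for k in("die","guard_sheet","release_top","tray","stock_bin","oil_bottle","bench_brush","bracket1"):
        for o in arm.recognise(k,n)[:6 if k=="bracket1" else 1]:
            b=o["box"]; x,y=int(b[0]+b[2]/2),int(b[1]+b[3]/2); print(k,round(o["score"],2),np.round(b),W[min(y,479),min(x,639)].round())
E
```

```text
pics
{'time': 0.0, 'joint_pos': array([-8.95289712e-01,  4.08006508e-02,  8.37977174e-02, -4.92618991e-04,
       -1.61553569e+00, -3.33694643e-01]), 'joint_vel': array([ 0.00051006,  0.00121656,  0.00118415,  0.00158328, -0.00100143,
       -0.00053934]), 'joint_efforts': array([ 7.92170340e-04, -3.68219626e+01,  3.47425282e+01,  6.93256259e+00,
       -5.29844896e-03, -3.50082416e-07]), 'ee_pos': array([ 201.08849772, -564.95729536,  244.27230401]), 'tcp_rot': array([-1.70085780e-01,  9.85428845e-01,  8.81539947e-04, -2.05759159e-04]), 'ft_force': array([-0.17285621,  0.60437187,  0.01983614]), 'ft_torque': array([ 0.01991188,  0.02165389, -0.03653478]), 'finger_force': 0.0, 'finger_gap': 85.56808899269808}
[[-0.942 -0.335 -0.001]
 [-0.335  0.942  0.002]
 [ 0.     0.002 -1.   ]]
top [[-0.03, -0.98, 0.17, 381.05], [-1.0, 0.03, 0.02, -5.1], [-0.02, -0.17, -0.98, 1169.22], [0.0, 0.0, 0.0, 1.0]] 602.8877072938232
die 0.78 [234. 130. 177. 226.] [548.   9.  90.]
guard_sheet 0.79 [256. 217. 150. 120.] [485.  -4.  86.]
release_top 0.6 [258. 299.  27.  25.] [426. 103.  90.]
tray 0.66 [466. 222. 111. 117.] [ 476. -371.    6.]
stock_bin 0.64 [107. 272.  76.  94.] [421. 350.  19.]
oil_bottle 0.7 [470. 125.  38.  48.] [ 709. -300.  107.]
bench_brush 0.61 [144.  90.  55. 103.] [763. 301.  39.]
side [[-0.98, -0.09, 0.17, 421.04], [-0.2, 0.5, -0.84, 857.87], [-0.01, -0.86, -0.51, 600.92], [0.0, 0.0, 0.0, 1.0]] 526.483815139782
die 0.77 [223. 209. 224. 124.] [560.  65.  54.]
guard_sheet 0.59 [333. 210.  96.  96.] [478.  54.  85.]
release_top 0.72 [396. 268.  28.  16.] [425. 110.  89.]
tray 0.62 [353. 176.  84.  42.] [ 481. -367.    1.]
stock_bin 0.92 [336. 369. 131. 104.] [417. 357.  21.]
oil_bottle 0.83 [288. 144.  23.  63.] [ 713. -290.   78.]
bench_brush 0.9 [117. 324. 126.  76.] [752. 325.  35.]
bracket1 0.63 [338. 266.  23.   2.] [536.  50.  54.]
```

```bash
python3 - <<'E'
from h import *
p=cv2.imread("pics/top0.png"); cv2.imwrite("pics/top0c.png",cv2.resize(p[80:380,90:590],None,fx=1.6,fy=1.6))
W=np.load("topW.npy"); S=np.load("sideW.npy")
def rect(m,W,l):
    q=W[m][:,:2].astype(np.float32); r=cv2.minAreaRect(q); print(l,len(q),np.round(r[0],1),np.round(r[1],1),round(r[2],2))
for W,l in((W,"top"),(S,"side")):
    x,y,z=W[...,0],W[...,1],W[...,2]
    rect((z>82)&(z<93)&(x>360)&(x<640)&(abs(y)<150),W,l+" sheet+")
    rect((z>98)&(z<108)&(x>360)&(x<640)&(abs(y)<190),W,l+" cheeks")
    rect((z>50)&(z<60)&(x>340)&(x<800)&(y>60)&(y<190),W,l+" rail")
    rect((z>12)&(z<30)&(x>340)&(x<620)&(y<-230)&(y>-500),W,l+" tray")
E
```

```text
top sheet+ 11055 [492.    3.5] [168.7 258.1] 10.95
top cheeks 331 [426.6 103.5] [74.1 43.7] 11.37
top rail 777 [549.6 135. ] [329.   33.3] 15.53
top tray 1249 [ 478.7 -370.3] [210.5 182.6] 1.52
side sheet+ 5358 [490.6   7.4] [168.1 262.3] 10.44
side cheeks 217 [427.1 106.4] [73.3 46. ] 12.64
side rail 1437 [554.7 105.4] [325.2  91.8] 9.86
side tray 695 [ 479.1 -368.9] [210.  189.5] 0.96
```

View pics/top0c.png

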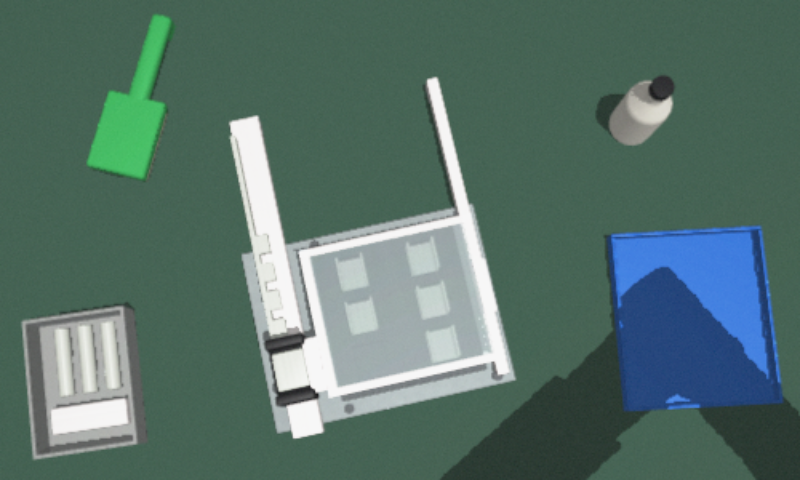

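Five brackets show under the guard (crop (350,272), (360,316), (423,257), (432,299), (443,342)). The tray is on the right at (695,318), and the release pad is at (291,368). The die yaw is about +11°.

```bash
python3 - <<'E'
from h import *
print(to_tool((440,-300,240)),to_tool((400,95,230)))
E
```

```text
[-10.466   5.661   0.176] [-13.623  18.513   0.51 ]
```

```bash
python3 -m pendant '[{"linear":[-1.3,0.7,0],"twist":1},{"linear":[-2.6,1.4,0],"twist":2},{"linear":[-3.9,2.1,0],"twist":3},{"linear":[-5.2,2.8,0],"twist":4},{"linear":[-6.5,3.5,0],"twist":5},{"linear":[-7.8,4.3,0],"twist":6},{"linear":[-9.1,5,0],"twist":7},{"linear":[-10.4,5.7,0],"twist":8.5},{"linear":[-10.4,5.7,0],"twist":8.5}]' 0 30; python3 -c "
from h import *
print(to_tool((390,97,230)))"
```

```text
time: 1.8
ee_pos: [440.3, -296.2, 244.8]
tcp_rot: [-0.099, 0.995, 0.001, 0.0]
ft_force: [0.3, -0.5, -0.2]
finger_gap: -0.0
finger_force: 0.0
[-0.932 13.179  0.507]
```

```bash
python3 -m pendant '[{"linear":[-0.1,1.5,0],"twist":0},{"linear":[-0.2,3,0],"twist":0},{"linear":[-0.3,4.5,0],"twist":0},{"linear":[-0.4,6,0],"twist":0},{"linear":[-0.5,7.5,0],"twist":0},{"linear":[-0.6,9,0.1],"twist":0},{"linear":[-0.7,10.5,0.2],"twist":0},{"linear":[-0.8,12,0.3],"twist":0},{"linear":[-0.9,13.2,0.5],"twist":0},{"linear":[-0.9,13.2,0.5],"twist":0}]' 0; python3 - <<'E'
from h import *
p,d,i,M=cam("wrist"); cv2.imwrite("pics/w1.png",p); W=cloud(d,i,M); np.save("w1.npy",W)
print(M.round(2).tolist()); print(arm.recognise("release_top","wrist")[:2])
x,y,z=W[...,0],W[...,1],W[...,2]
for lo,hi,n in((97,108,"cheeks"),(86,94,"pad+")):
    m=(z>lo)&(z<hi)&(x>360)&(x<500)&(y>70)&(y<150)
    if m.sum()>50: r=cv2.minAreaRect(W[m][:,:2].astype(np.float32)); print(n,m.sum(),r,np.median(z[m]))
E
```

```text
time: 2.8
ee_pos: [387.2, 97.2, 229.3]
tcp_rot: [-0.099, 0.995, 0.0, -0.001]
ft_force: [-1.6, -1.5, -0.1]
finger_gap: -0.0
finger_force: 0.0
[[-0.2, 0.95, 0.25, 324.37], [0.98, 0.19, 0.05, 84.41], [-0.0, 0.26, -0.97, 359.21], [0.0, 0.0, 0.0, 1.0]]
[{'box': [296.6, 256.6, 49.1, 39.6], 'score': 0.77}, {'box': [0.0, 218.1, 358.2, 209.8], 'score': 0.43}]
cheeks 1211 ((397.6103515625, 97.30724334716797), (12.011327743530273, 43.984901428222656), 11.28852653503418) 103.81800965365292
pad+ 2800 ((436.57440185546875, 96.24254608154297), (52.456573486328125, 96.17656707763672), 89.99992370605469) 90.4356819210054
```

View pics/w1.png

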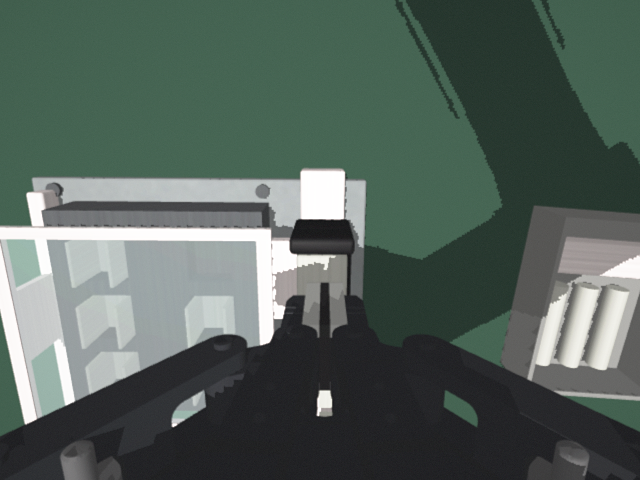

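The pad lies just beyond the near cheek (pixel (322,235)). Tool yaw matches the die, and the release centre is about (428,103.4).

```bash
cat >> h.py <<'E'
A=np.deg2rad(11.3); C=np.array([497.5,-17.1])
def dw(x,y,z): return np.r_[C+np.array([x*np.cos(A)-y*np.sin(A),x*np.sin(A)+y*np.cos(A)]),z]
def wd(p): q=np.array(p[:2])-C; return np.r_[q[0]*np.cos(A)+q[1]*np.sin(A),-q[0]*np.sin(A)+q[1]*np.cos(A),p[2]].round(1)
E
python3 -c "
from h import *
print(to_tool(dw(-45,132,120)),to_tool(dw(-45,132,95)))"
```

```text
[-1.35   0.037  3.679] [-1.35   0.037  4.512]
```

```bash
python3 -m pendant '[{"linear":[-1.35,0.04,0.8],"twist":0},{"linear":[-1.35,0.04,2],"twist":0},{"linear":[-1.35,0.04,3],"twist":0},{"linear":[-1.35,0.04,3.6],"twist":0},{"linear":[-1.35,0.04,3.9],"twist":0},{"linear":[-1.35,0.04,4.2],"twist":0},{"linear":[-1.35,0.04,4.4],"twist":0},{"linear":[-1.35,0.04,4.5],"twist":0},{"linear":[-1.35,0.04,4.5],"twist":0}]' 0; python3 -c "
from h import *
s=arm.sense();print(wd(s['ee_pos']),s['ft_force'],s['ee_pos'])"
```

```text
time: 3.8
ee_pos: [428.2, 102.8, 96.5]
tcp_rot: [-0.097, 0.995, -0.0, 0.001]
ft_force: [-0.1, -4.0, 4.8]
finger_gap: -0.3
finger_force: 2.5
[-44.4 131.2  96.5] [-0.13037041 -3.97487098  4.83257143] [428.22322962 102.80787254  96.51318208]
```

```bash
python3 -m pendant '[{"linear":[-0.3,0,0.04],"twist":0},{"linear":[-0.6,0,0.04],"twist":0},{"linear":[-1,0,0.04],"twist":0},{"linear":[-1.5,0,0.04],"twist":0},{"linear":[-2,0,0.04],"twist":0},{"linear":[-2.5,0,0.04],"twist":0},{"linear":[-3,0,0.04],"twist":0},{"linear":[-3.5,0,0.04],"twist":0}]' 0; python3 -c "
from h import *
s=arm.sense();print(wd(s['ee_pos']),s['ft_force'],s['ee_pos'], to_tool(dw(139,132,94)))"
```

```text
time: 4.6
ee_pos: [531.9, 123.3, 96.1]
tcp_rot: [-0.097, 0.995, -0.0, 0.001]
ft_force: [-3.6, -3.6, 9.0]
finger_gap: -0.1
finger_force: 4.3
[ 61.2 131.   96.1] [-3.59356721 -3.55356593  9.0497754 ] [531.85234482 123.33868957  96.0874401 ] [-2.593  0.043  0.074]
```

```bash
python3 -m pendant '[{"linear":[-0.5,0,0.02],"twist":0},{"linear":[-1,0,0.02],"twist":0},{"linear":[-1.5,0.02,0.02],"twist":0},{"linear":[-1.9,0.02,0.02],"twist":0},{"linear":[-2.2,0.02,0.02],"twist":0},{"linear":[-2.4,0.02,0.02],"twist":0},{"linear":[-2.55,0.03,0.02],"twist":0},{"linear":[-2.6,0.03,0.02],"twist":0},{"linear":[-2.65,0.03,0.02],"twist":0}]' 0; python3 -c "
from h import *
s=arm.sense();print(wd(s['ee_pos']),s['ft_force'],s['ee_pos'])"
```

```text
time: 5.5
ee_pos: [607.8, 139.2, 96.0]
tcp_rot: [-0.097, 0.995, -0.0, -0.001]
ft_force: [-15.7, -2.7, 16.2]
finger_gap: -0.1
finger_force: 9.8
[138.8 131.7  96. ] [-15.74045738  -2.70521933  16.21741773] [607.84350695 139.2159196   96.01544869]
```

```bash
python3 -m pendant '[{"linear":[0.02,0,-0.2],"twist":0},{"linear":[0.04,0,-0.5],"twist":0},{"linear":[0.2,0,-1],"twist":0},{"linear":[0.4,0,-2],"twist":0},{"linear":[0.8,0,-3.3],"twist":0},{"linear":[1.8,-0.5,-4.3],"twist":0},{"linear":[2.9,-1.2,-4.5],"twist":0},{"linear":[4,-2,-4.5],"twist":0},{"linear":[5.2,-3,-4.5],"twist":0},{"linear":[5.2,-3,-4.5],"twist":0}]' 50; python3 - <<'E'
from h import *
s=arm.sense(); print(wd(s["ee_pos"]))
p,d,i,M=cam("wrist"); cv2.imwrite("pics/w2.png",p); W=cloud(d,i,M); np.save("w2.npy",W)
p,d,i,M=cam("top"); T=cloud(d,i,M); cv2.imwrite("pics/t2.png",p)
for l,W in(("w",W),("t",T)):
    x,y,z=W[...,0],W[...,1],W[...,2]
    X=np.cos(A)*(x-C[0])+np.sin(A)*(y-C[1]); Y=-np.sin(A)*(x-C[0])+np.cos(A)*(y-C[1])
    m=(z>97)&(z<108)&(X>40)&(X<180)&(Y>100)&(Y<165)
    if m.any(): print(l,"cheeks X",np.percentile(X[m],[1,99]),"Y",np.percentile(Y[m],[1,99]))
    m=(z>86)&(z<94)&(X>105)&(X<145)&(Y>120)&(Y<145)
    if m.any(): print("pad z",np.median(z[m]))
    for cx in(-52,0,52):
        for cy in(-42,42):
            m=(z>68)&(z<82)&(abs(X-cx)<26)&(abs(Y-cy)<24)
            if m.sum()>8: print(l,cx,cy,m.sum(),[((np.percentile(a[m],2)+np.percentile(a[m],98))/2).round(1) for a in(X,Y)],np.median(z[m]).round(1))
E
```

```text
time: 6.5
ee_pos: [470.8, 18.6, 231.1]
tcp_rot: [-0.096, 0.995, 0.001, 0.002]
ft_force: [0.1, -0.5, 0.7]
finger_gap: 42.9
finger_force: 0.0
[-19.2  40.2 231.1]
w -52 -42 709 [np.float64(-52.4), np.float64(-42.0)] 75.5
w 0 -42 632 [np.float64(-0.8), np.float64(-42.3)] 75.5
w 0 42 418 [np.float64(-0.3), np.float64(41.2)] 76.0
w 52 -42 377 [np.float64(50.8), np.float64(-42.8)] 75.3
w 52 42 370 [np.float64(51.5), np.float64(41.0)] 75.9
t cheeks X [148.36832453 160.70931114] Y [109.40958045 151.52190543]
pad z 90.18497834247364
t -52 -42 75 [np.float64(-54.3), np.float64(-41.6)] 74.3
t 0 -42 48 [np.float64(-2.6), np.float64(-42.2)] 74.2
t 52 -42 36 [np.float64(49.7), np.float64(-56.8)] 75.0
```

View pics/w2.png

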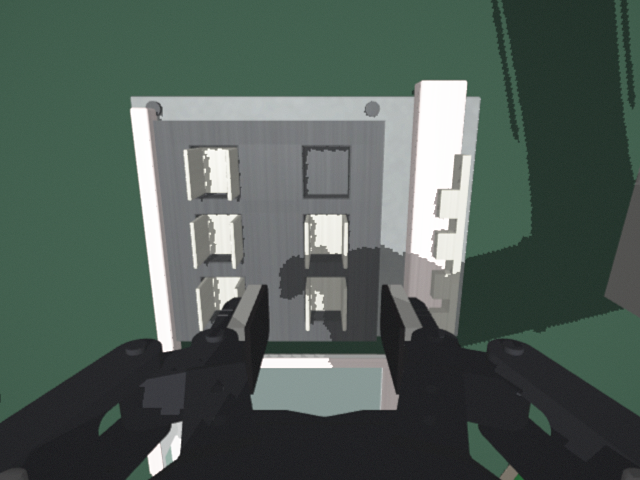

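Guard is open and latched (pad at z 90). The five brackets sit in their nominal cavities, with (-52,+42) empty.

```bash
cat >> h.py <<'E'
def tray():
    p,d,i,M=cam("top"); W=cloud(d,i,M); b=p.astype(int); x,y,z=W[...,0],W[...,1],W[...,2]
    m=(b[...,0]>1.5*b[...,1])&(b[...,0]>1.8*b[...,2])&(d>0)&(z<35)&(z>-8)&(y<-200)&(x>300)&(x<680)
    n,l,st,_=cv2.connectedComponentsWithStats(m.astype(np.uint8)); k=1+st[1:,4].argmax(); m=l==k
    r=cv2.minAreaRect(W[m][:,:2].astype(np.float32)); c=np.array(r[0]); box=cv2.boxPoints(r)
    e=[box[1]-box[0],box[2]-box[1]]; v=max(e,key=np.linalg.norm); v=v*np.sign(v[0]); yaw=np.arctan2(v[1],v[0])
    print("tray",c.round(1),np.round(r[1],1),"yaw",np.degrees(yaw).round(1)); return c,yaw
def slot(sx,sy,z,t=None):
    c,a=t or tray(); return np.r_[c+np.array([sx*np.cos(a)-sy*np.sin(a),sx*np.sin(a)+sy*np.cos(a)]),z]
E
python3 -c "
from h import *
tray(); print(to_tool(dw(-.4,41.7,71)))"
```

```text
tray [ 480.9 -374.4] [213.6 191.5] yaw 1.5
[-0.534 -0.029  5.281]
```

```bash
python3 -m pendant '[{"linear":[-0.53,-0.03,1],"twist":0},{"linear":[-0.53,-0.03,2.3],"twist":0},{"linear":[-0.53,-0.03,3.5],"twist":0},{"linear":[-0.53,-0.03,4.4],"twist":0},{"linear":[-0.53,-0.03,5],"twist":0},{"linear":[-0.53,-0.03,5.28],"twist":0},{"linear":[-0.53,-0.03,5.28],"twist":0}]' 60 && python3 -m pendant '[{"linear":[0,0,0],"twist":0},{"linear":[0,0,0],"twist":0},{"linear":[0,0,0],"twist":0},{"linear":[0,0,0],"twist":0}]' 0 60 && python3 -m pendant '[{"linear":[0,0,-0.3],"twist":0},{"linear":[0,0,-0.8],"twist":0},{"linear":[0,0,-1.4],"twist":0},{"linear":[0,0,-2],"twist":0},{"linear":[0,0,-2],"twist":0}]'
python3 -c "
from h import *
t=tray()
for z in (131,40.5): print(to_tool(slot(65,-40,z,t)))"
```

```text
time: 7.35
ee_pos: [488.2, 23.7, 68.9]
tcp_rot: [-0.097, 0.995, -0.0, -0.001]
ft_force: [-0.7, 0.1, 0.2]
finger_gap: 51.5
finger_force: 0.0
time: 7.75
ee_pos: [489.5, 23.8, 71.6]
tcp_rot: [-0.097, 0.995, 0.0, 0.001]
ft_force: [-0.5, 0.7, 5.2]
finger_gap: 30.8
finger_force: 62.4
time: 8.25
ee_pos: [489.7, 23.5, 133.8]
tcp_rot: [-0.097, 0.995, 0.0, 0.002]
ft_force: [-0.5, 0.1, -0.5]
finger_gap: 30.6
finger_force: 61.6
tray [ 481.2 -374.3] [214.4 191.2] yaw 1.5
[  0.886 -14.638   0.017]
[  0.892 -14.64    3.033]
```

```bash
python3 -m pendant '[{"linear":[0,-0.9,0],"twist":0},{"linear":[0.1,-2.3,0],"twist":0},{"linear":[0.2,-3.9,0],"twist":0},{"linear":[0.3,-5.5,0],"twist":0},{"linear":[0.4,-7.1,0],"twist":0},{"linear":[0.5,-8.7,0],"twist":0},{"linear":[0.6,-10.3,0],"twist":0},{"linear":[0.7,-11.9,0],"twist":0},{"linear":[0.8,-13.4,0],"twist":0},{"linear":[0.9,-14.64,0],"twist":0}]'
python3 -m pendant '[{"linear":[0,0,0],"twist":0}]'
python3 - <<'E'
from h import *
p,d,i,M=cam("wrist"); cv2.imwrite("pics/w3.png",p); p,d,i,M=cam("top"); cv2.imwrite("pics/t3.png",p)
t=tray(); print(to_tool(slot(65,-40,40.5,t)), wd(arm.sense()["ee_pos"]))
E
```

```text
time: 9.3
ee_pos: [545.5, -414.9, 128.2]
tcp_rot: [-0.096, 0.995, 0.001, -0.001]
ft_force: [1.0, 1.0, -1.2]
finger_gap: 30.6
finger_force: 61.6
time: 9.4
ee_pos: [544.7, -416.4, 126.8]
tcp_rot: [-0.094, 0.996, 0.001, -0.002]
ft_force: [-0.0, 0.4, -2.1]
finger_gap: 30.5
finger_force: 61.6
tray [ 481.3 -404.6] [213.7 131.8] yaw 0.9
[ 0.162 -1.032  2.938] [ -30.  -397.1  128.7]
```

View pics/w3.png

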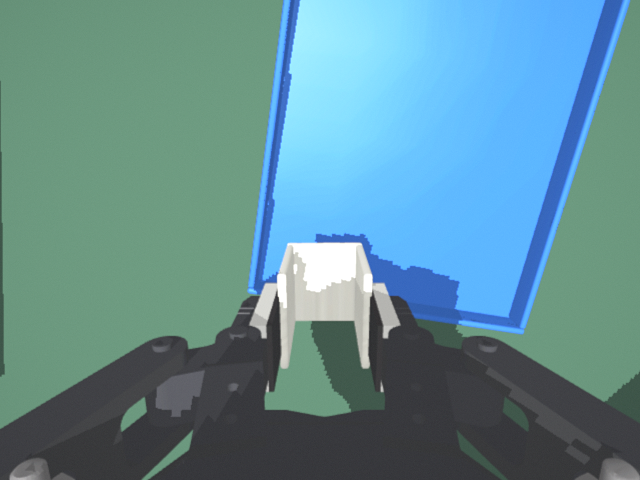

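```bash
python3 - <<'E'
from h import *
p,d,i,M=cam("wrist"); W=cloud(d,i,M)
for u,v in((253,291),(523,328),(290,10),(625,10),(355,300),(400,200)): print((u,v),W[v,u].round(1))
s=arm.sense();print(s["ee_pos"])
E
```

```text
(253, 291) [ 597.8 -452.6    0.6]
(523, 328) [ 5.892e+02 -2.596e+02  2.000e-01]
(290, 10) [ 421.5 -456.5    5.5]
(625, 10) [ 383.  -266.1    0.6]
(355, 300) [ 549.3 -398.4  100. ]
(400, 200) [ 515.7 -369.     5.8]
[ 546.24321756 -411.95705048  129.41140287]
```

View pics/t3.png

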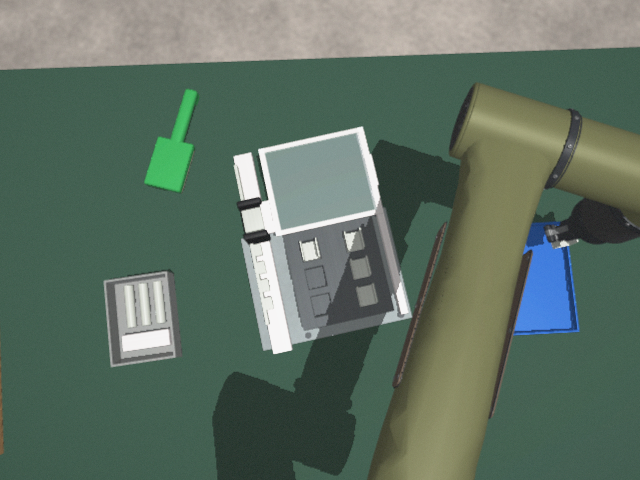

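```bash
python3 -m pendant '[{"linear":[0,0,0.8],"twist":0},{"linear":[0,0,1.7],"twist":0},{"linear":[0,0,2.4],"twist":0},{"linear":[0,0,2.7],"twist":0},{"linear":[0,0,2.8],"twist":0},{"linear":[0,0,2.9],"twist":0},{"linear":[0,0,2.95],"twist":0},{"linear":[0,0,2.95],"twist":0}]'
```

```text
time: 10.4
ee_pos: [546.8, -412.9, 42.5]
tcp_rot: [-0.097, 0.995, -0.0, 0.001]
ft_force: [-0.3, 0.3, -1.5]
finger_gap: 30.6
finger_force: 61.6
```

```bash
python3 -m pendant '[{"linear":[0,0,0.03],"twist":0},{"linear":[0,0,0.05],"twist":0},{"linear":[0,0,0.05],"twist":0}]' && python3 -m pendant '[{"linear":[0,0,0.05],"twist":0},{"linear":[0,0,0.05],"twist":0},{"linear":[0,0,0.05],"twist":0},{"linear":[0,0,-0.5],"twist":0},{"linear":[0,0,-1.5],"twist":0},{"linear":[0,0,-3],"twist":0},{"linear":[0,0,-3.3],"twist":0}]' 60
python3 -c "
from h import *
print(to_tool(dw(52,41.7,131)),to_tool(dw(51,41.2,71)))"
```

```text
time: 10.7
ee_pos: [546.6, -413.0, 40.7]
tcp_rot: [-0.097, 0.995, -0.0, 0.0]
ft_force: [-1.1, 0.7, 2.4]
finger_gap: 30.6
finger_force: 61.8
time: 11.4
ee_pos: [548.3, -414.7, 148.0]
tcp_rot: [-0.097, 0.995, -0.004, 0.004]
ft_force: [-0.0, 0.1, 1.6]
finger_gap: 51.7
finger_force: 0.0
[-2.613 14.731  0.465] [-2.565 14.731  2.464]
```

```bash
python3 -m pendant '[{"linear":[-0.1,0.9,0],"twist":0},{"linear":[-0.3,2.3,0],"twist":0},{"linear":[-0.6,3.9,0],"twist":0},{"linear":[-0.9,5.5,0],"twist":0},{"linear":[-1.2,7.1,0],"twist":0},{"linear":[-1.5,8.7,0],"twist":0},{"linear":[-1.8,10.3,0],"twist":0},{"linear":[-2.1,11.9,0],"twist":0},{"linear":[-2.4,13.5,0.2],"twist":0},{"linear":[-2.58,14.73,0.4],"twist":0}]' 60;python3 -m pendant '[{"linear":[0,0,0],"twist":0},{"linear":[0,0,0],"twist":0}]'
python3 - <<'E'
from h import *
print(to_tool(dw(51.3,41.5,71)), wd(arm.sense()["ee_pos"]))
p,d,i,M=cam("top"); cv2.imwrite("pics/t4.png",p[180:380,400:640]); W=cloud(d,i,M); tray()
m=(W[...,2]>37)&(W[...,2]<50)&(W[...,1]<-280)&(W[...,0]<600); q=W[m]; print("br tops",len(q),q.mean(0).round(1))
E
```

```text
time: 12.4
ee_pos: [537.7, 38.4, 129.0]
tcp_rot: [-0.097, 0.995, 0.0, 0.002]
ft_force: [0.7, 1.3, -0.2]
finger_gap: 51.3
finger_force: 0.0
time: 12.6
ee_pos: [537.7, 36.5, 128.4]
tcp_rot: [-0.098, 0.995, 0.0, 0.001]
ft_force: [-0.5, -0.2, -0.4]
finger_gap: 51.2
finger_force: 0.0
[-0.043 -0.107  1.913] [ 49.9  44.7 128.4]
tray [ 481.2 -374.3] [214.2 191.3] yaw 1.6
br tops 113 [ 544.6 -411.7   42.5]
```

```bash
python3 -m pendant '[{"linear":[-0.04,-0.1,0.5],"twist":0},{"linear":[-0.04,-0.1,1.2],"twist":0},{"linear":[-0.04,-0.1,1.7],"twist":0},{"linear":[-0.04,-0.1,1.9],"twist":0},{"linear":[-0.04,-0.1,1.9],"twist":0}]' 60 && python3 -m pendant '[{"linear":[0,0,0],"twist":0},{"linear":[0,0,0],"twist":0},{"linear":[0,0,0],"twist":0},{"linear":[0,0,0],"twist":0}]' 0 60 && python3 -m pendant '[{"linear":[0,0,-0.3],"twist":0},{"linear":[0,0,-0.8],"twist":0},{"linear":[0,0,-1.4],"twist":0},{"linear":[0,0,-2],"twist":0},{"linear":[0,0,-2],"twist":0}]'
python3 -c "
from h import *
tray(); t=(np.array([479.5,-371]),np.deg2rad(1.5))
for z in (131,40.5): print(to_tool(slot(0,-42,z,t)))"
```

```text
time: 13.2
ee_pos: [538.7, 32.3, 68.8]
tcp_rot: [-0.096, 0.995, -0.0, -0.001]
ft_force: [0.4, -0.8, -0.3]
finger_gap: 51.4
finger_force: 0.0
time: 13.6
ee_pos: [539.9, 33.2, 71.3]
tcp_rot: [-0.097, 0.995, 0.0, 0.001]
ft_force: [-0.1, 0.2, 4.2]
finger_gap: 30.6
finger_force: 62.2
time: 14.1
ee_pos: [540.7, 33.3, 134.2]
tcp_rot: [-0.097, 0.995, 0.0, 0.003]
ft_force: [1.0, -0.1, -1.0]
finger_gap: 30.6
finger_force: 61.7
tray [ 481.  -374.1] [213.9 190.8] yaw 1.6
[ 4.8010e+00 -1.4219e+01  1.4000e-02]
[  4.81  -14.221   3.03 ]
```

```bash
python3 -m pendant '[{"linear":[0.3,-0.9,0],"twist":0},{"linear":[0.8,-2.3,0],"twist":0},{"linear":[1.3,-3.8,0],"twist":0},{"linear":[1.8,-5.3,0],"twist":0},{"linear":[2.3,-6.8,0],"twist":0},{"linear":[2.8,-8.3,0],"twist":0},{"linear":[3.3,-9.8,0],"twist":0},{"linear":[3.8,-11.3,0],"twist":0},{"linear":[4.3,-12.8,0],"twist":0},{"linear":[4.8,-14.2,0],"twist":0}]'
python3 -m pendant '[{"linear":[0,0,0],"twist":0},{"linear":[0,0,0.8],"twist":0},{"linear":[0,0,1.7],"twist":0},{"linear":[0,0,2.4],"twist":0},{"linear":[0,0,2.7],"twist":0},{"linear":[0,0,2.85],"twist":0},{"linear":[0,0,2.95],"twist":0},{"linear":[0,0,2.95],"twist":0}]'
```

```text
time: 15.15
ee_pos: [478.8, -414.4, 128.9]
tcp_rot: [-0.096, 0.995, 0.001, -0.001]
ft_force: [0.9, 1.0, -0.7]
finger_gap: 30.7
finger_force: 61.7
time: 15.95
ee_pos: [480.2, -412.8, 42.3]
tcp_rot: [-0.097, 0.995, -0.0, 0.0]
ft_force: [0.0, -0.4, -0.8]
finger_gap: 31.0
finger_force: 61.8
```

```bash
python3 -m pendant '[{"linear":[0,0,0.03],"twist":0},{"linear":[0,0,0.05],"twist":0},{"linear":[0,0,0.05],"twist":0}]' && python3 -m pendant '[{"linear":[0,0,0.05],"twist":0},{"linear":[0,0,0.05],"twist":0},{"linear":[0,0,0.05],"twist":0},{"linear":[0,0,-0.5],"twist":0},{"linear":[0,0,-1.5],"twist":0},{"linear":[0,0,-3],"twist":0},{"linear":[0,0,-3.3],"twist":0}]' 60
python3 -c "
from h import *
print(to_tool(dw(51.3,-42,131)))"
```

```text
time: 16.25
ee_pos: [479.9, -412.8, 40.5]
tcp_rot: [-0.097, 0.995, -0.0, 0.0]
ft_force: [0.2, -0.2, -1.3]
finger_gap: 30.1
finger_force: 61.8
time: 16.95
ee_pos: [481.7, -414.7, 147.6]
tcp_rot: [-0.097, 0.995, -0.004, 0.004]
ft_force: [0.8, 0.1, -0.1]
finger_gap: 51.3
finger_force: 0.0
[-4.781 11.513  0.49 ]
```

```bash
python3 -m pendant '[{"linear":[-0.4,0.9,0],"twist":0},{"linear":[-0.9,2.2,0],"twist":0},{"linear":[-1.5,3.6,0],"twist":0},{"linear":[-2.1,5,0],"twist":0},{"linear":[-2.7,6.4,0],"twist":0},{"linear":[-3.3,7.8,0],"twist":0},{"linear":[-3.9,9.2,0],"twist":0},{"linear":[-4.4,10.5,0.2],"twist":0},{"linear":[-4.8,11.45,0.4],"twist":0},{"linear":[-4.8,11.45,0.4],"twist":0}]' 60;python3 -m pendant '[{"linear":[0,0,0],"twist":0}]'
python3 - <<'E'
from h import *
print(to_tool(dw(51.3,-42.2,71)), wd(arm.sense()["ee_pos"]))
p,d,i,M=cam("top"); W=cloud(d,i,M); tray()
for a,b in((520,570),(455,505)):
    m=(W[...,2]>37)&(W[...,2]<50)&(W[...,1]<-280)&(W[...,0]<b)&(W[...,0]>a); q=W[m]; print("br tops",len(q),q.mean(0).round(1))
E
```

```text
time: 17.95
ee_pos: [555.5, -44.7, 127.6]
tcp_rot: [-0.099, 0.995, 0.0, 0.0]
ft_force: [-0.6, -0.5, -1.5]
finger_gap: 51.3
finger_force: 0.0
time: 18.05
ee_pos: [555.4, -47.4, 128.3]
tcp_rot: [-0.097, 0.995, -0.0, 0.001]
ft_force: [0.1, 0.0, 0.1]
finger_gap: 51.3
finger_force: 0.0
[-0.013 -0.037  1.91 ] [ 50.8 -41.1 128.3]
tray [ 481.2 -374.8] [214.  191.6] yaw 1.6
br tops 108 [ 545.1 -412.1   42.4]
br tops 112 [ 478.9 -411.5   42.7]
```

```bash
python3 -m pendant '[{"linear":[0,-0.03,0.5],"twist":0},{"linear":[0,-0.03,1.2],"twist":0},{"linear":[0,-0.03,1.7],"twist":0},{"linear":[0,-0.03,1.9],"twist":0},{"linear":[0,-0.03,1.9],"twist":0}]' 60 && python3 -m pendant '[{"linear":[0,0,0],"twist":0},{"linear":[0,0,0],"twist":0},{"linear":[0,0,0],"twist":0},{"linear":[0,0,0],"twist":0}]' 0 60 && python3 -m pendant '[{"linear":[0,0,-0.3],"twist":0},{"linear":[0,0,-0.8],"twist":0},{"linear":[0,0,-1.4],"twist":0},{"linear":[0,0,-2],"twist":0},{"linear":[0,0,-2],"twist":0}]'
python3 -c "
from h import *
tray(); t=(np.array([479.5,-371]),np.deg2rad(1.5))
for z in (131,40.5): print(to_tool(slot(-65,-42,z,t)))"
```

```text
time: 18.65
ee_pos: [554.6, -49.4, 68.8]
tcp_rot: [-0.096, 0.995, -0.0, -0.001]
ft_force: [-0.1, -0.7, 0.4]
finger_gap: 51.4
finger_force: 0.0
time: 19.05
ee_pos: [555.9, -48.8, 71.3]
tcp_rot: [-0.097, 0.995, -0.0, 0.001]
ft_force: [-0.3, -0.2, 4.9]
finger_gap: 30.7
finger_force: 62.2
time: 19.55
ee_pos: [556.7, -48.8, 134.2]
tcp_rot: [-0.097, 0.995, -0.0, 0.003]
ft_force: [0.8, 0.5, 0.2]
finger_gap: 30.8
finger_force: 61.6
tray [ 481.2 -374.4] [214.4 191.2] yaw 1.6
[  6.938 -11.074   0.015]
[  6.947 -11.074   3.032]
```

```bash
python3 -m pendant '[{"linear":[0.5,-0.8,0],"twist":0},{"linear":[1.2,-1.9,0],"twist":0},{"linear":[2,-3.2,0],"twist":0},{"linear":[2.8,-4.5,0],"twist":0},{"linear":[3.6,-5.8,0],"twist":0},{"linear":[4.4,-7.1,0],"twist":0},{"linear":[5.2,-8.4,0],"twist":0},{"linear":[5.9,-9.5,0],"twist":0},{"linear":[6.5,-10.4,0],"twist":0},{"linear":[6.95,-11.07,0],"twist":0}]'
python3 -m pendant '[{"linear":[0,0,0],"twist":0},{"linear":[0,0,0.8],"twist":0},{"linear":[0,0,1.7],"twist":0},{"linear":[0,0,2.4],"twist":0},{"linear":[0,0,2.7],"twist":0},{"linear":[0,0,2.85],"twist":0},{"linear":[0,0,2.95],"twist":0},{"linear":[0,0,2.95],"twist":0}]'
```

```text
time: 20.6
ee_pos: [412.8, -416.2, 128.9]
tcp_rot: [-0.096, 0.995, 0.001, -0.001]
ft_force: [0.1, 0.1, -1.7]
finger_gap: 30.7
finger_force: 61.6
time: 21.4
ee_pos: [414.9, -414.9, 42.2]
tcp_rot: [-0.097, 0.995, -0.0, 0.0]
ft_force: [0.3, -0.2, -1.0]
finger_gap: 30.5
finger_force: 61.6
```

```bash
python3 -m pendant '[{"linear":[0,0,0.03],"twist":0},{"linear":[0,0,0.05],"twist":0},{"linear":[0,0,0.05],"twist":0}]' && python3 -m pendant '[{"linear":[0,0,0.05],"twist":0},{"linear":[0,0,0.05],"twist":0},{"linear":[0,0,0.05],"twist":0},{"linear":[0,0,-0.5],"twist":0},{"linear":[0,0,-1.5],"twist":0},{"linear":[0,0,-3],"twist":0},{"linear":[0,0,-3.3],"twist":0}]' 60
python3 -c "
from h import *
print(to_tool(dw(-.5,-42.2,131)))"
```

```text
time: 21.7
ee_pos: [414.6, -414.9, 40.4]
tcp_rot: [-0.097, 0.995, -0.0, 0.0]
ft_force: [-0.4, -0.6, -0.8]
finger_gap: 30.6
finger_force: 61.6
time: 22.4
ee_pos: [416.2, -416.6, 145.8]
tcp_rot: [-0.097, 0.995, -0.003, 0.003]
ft_force: [0.3, 0.4, 0.9]
finger_gap: 51.6
finger_force: 0.0
[-5.211 11.143  0.438]
```

```bash
python3 -m pendant '[{"linear":[-0.4,0.9,0],"twist":0},{"linear":[-1,2.2,0],"twist":0},{"linear":[-1.7,3.6,0],"twist":0},{"linear":[-2.3,5,0],"twist":0},{"linear":[-3,6.4,0],"twist":0},{"linear":[-3.6,7.8,0],"twist":0},{"linear":[-4.3,9.2,0],"twist":0},{"linear":[-4.9,10.4,0.2],"twist":0},{"linear":[-5.2,11.1,0.4],"twist":0},{"linear":[-5.2,11.1,0.4],"twist":0}]' 60;python3 -m pendant '[{"linear":[0,0,0],"twist":0}]'
python3 - <<'E'
from h import *
print(to_tool(dw(-.5,-42.2,71)), wd(arm.sense()["ee_pos"]))
p,d,i,M=cam("top"); W=cloud(d,i,M); tray()
for a,b in((520,570),(455,505),(390,440)):
    m=(W[...,2]>37)&(W[...,2]<50)&(W[...,1]<-280)&(W[...,0]<b)&(W[...,0]>a); q=W[m]; print("br tops",len(q),q.mean(0).round(1))
E
```

```text
time: 23.4
ee_pos: [503.7, -55.5, 126.3]
tcp_rot: [-0.098, 0.995, 0.0, -0.0]
ft_force: [-0.3, -0.2, -0.2]
finger_gap: 50.9
finger_force: 0.0
time: 23.5
ee_pos: [503.6, -57.8, 127.2]
tcp_rot: [-0.097, 0.995, -0.0, 0.0]
ft_force: [-0.5, -0.5, 0.5]
finger_gap: 51.1
finger_force: 0.0
[-0.049 -0.036  1.875] [ -2.  -41.1 127.2]
tray [ 481.2 -374.6] [214.4 191.9] yaw 1.6
br tops 106 [ 544.8 -412.7   42.7]
br tops 111 [ 478.5 -411.4   42.2]
br tops 108 [ 414.2 -413.5   42.5]
```

```bash
python3 -m pendant '[{"linear":[-0.04,-0.03,0.5],"twist":0},{"linear":[-0.04,-0.03,1.2],"twist":0},{"linear":[-0.04,-0.03,1.7],"twist":0},{"linear":[-0.04,-0.03,1.87],"twist":0},{"linear":[-0.04,-0.03,1.87],"twist":0}]' 60 && python3 -m pendant '[{"linear":[0,0,0],"twist":0},{"linear":[0,0,0],"twist":0},{"linear":[0,0,0],"twist":0},{"linear":[0,0,0],"twist":0}]' 0 60 && python3 -m pendant '[{"linear":[0,0,-0.3],"twist":0},{"linear":[0,0,-0.8],"twist":0},{"linear":[0,0,-1.4],"twist":0},{"linear":[0,0,-2],"twist":0},{"linear":[0,0,-2],"twist":0}]'
python3 -c "
from h import *
tray(); t=(np.array([479.5,-371]),np.deg2rad(1.5))
for z in (131,40.5): print(to_tool(slot(58,43,z,t)))"
```

```text
time: 24.1
ee_pos: [504.4, -59.2, 70.0]
tcp_rot: [-0.096, 0.995, -0.0, -0.001]
ft_force: [0.7, -0.2, 0.2]
finger_gap: 51.2
finger_force: 0.0
time: 24.5
ee_pos: [505.6, -58.6, 72.2]
tcp_rot: [-0.097, 0.995, -0.0, 0.001]
ft_force: [0.3, -0.7, 5.5]
finger_gap: 30.8
finger_force: 62.2
time: 25.0
ee_pos: [506.3, -58.7, 134.8]
tcp_rot: [-0.097, 0.995, -0.0, 0.003]
ft_force: [-0.2, -0.6, -0.9]
finger_gap: 30.4
finger_force: 61.5
tray [ 480.9 -374.2] [213.7 190.6] yaw 1.6
[ 0.711 -8.963  0.058]
[ 0.72  -8.964  3.075]
```

```bash
python3 -m pendant '[{"linear":[0,-0.6,0],"twist":0},{"linear":[0.1,-1.6,0],"twist":0},{"linear":[0.2,-2.7,0],"twist":0},{"linear":[0.3,-3.8,0],"twist":0},{"linear":[0.4,-4.9,0],"twist":0},{"linear":[0.5,-6,0],"twist":0},{"linear":[0.6,-7.1,0],"twist":0},{"linear":[0.7,-8,0],"twist":0},{"linear":[0.7,-8.6,0],"twist":0},{"linear":[0.7,-8.96,0],"twist":0}]'
python3 -m pendant '[{"linear":[0,0,0],"twist":0},{"linear":[0,0,0.8],"twist":0},{"linear":[0,0,1.7],"twist":0},{"linear":[0,0,2.4],"twist":0},{"linear":[0,0,2.7],"twist":0},{"linear":[0,0,2.85],"twist":0},{"linear":[0,0,2.95],"twist":0},{"linear":[0,0,2.95],"twist":0}]'
```

```text
time: 26.05
ee_pos: [535.3, -327.6, 129.5]
tcp_rot: [-0.096, 0.995, 0.001, -0.001]
ft_force: [0.3, -0.1, -0.7]
finger_gap: 30.8
finger_force: 61.5
time: 26.85
ee_pos: [536.4, -326.4, 43.3]
tcp_rot: [-0.097, 0.995, -0.0, 0.001]
ft_force: [0.0, 0.6, -0.7]
finger_gap: 30.4
finger_force: 61.5
```

```bash
python3 -m pendant '[{"linear":[0,0,0.03],"twist":0},{"linear":[0,0,0.06],"twist":0},{"linear":[0,0,0.06],"twist":0}]' && python3 -m pendant '[{"linear":[0,0,0.06],"twist":0},{"linear":[0,0,0.06],"twist":0},{"linear":[0,0,0.06],"twist":0},{"linear":[0,0,-0.5],"twist":0},{"linear":[0,0,-1.5],"twist":0},{"linear":[0,0,-3],"twist":0},{"linear":[0,0,-3.3],"twist":0}]' 60
python3 -c "
from h import *
print(to_tool(dw(-52.2,-42.2,131)))"
```

```text
time: 27.15
ee_pos: [536.3, -326.7, 41.3]
tcp_rot: [-0.097, 0.995, -0.0, 0.0]
ft_force: [0.4, 0.4, 0.7]
finger_gap: 30.2
finger_force: 61.6
time: 27.85
ee_pos: [537.9, -328.0, 146.5]
tcp_rot: [-0.097, 0.995, -0.003, 0.004]
ft_force: [0.6, 0.5, 1.8]
finger_gap: 51.0
finger_force: 0.0
[1.066 9.018 0.455]
```

```bash
python3 -m pendant '[{"linear":[0.1,0.7,0],"twist":0},{"linear":[0.2,1.7,0],"twist":0},{"linear":[0.3,2.8,0],"twist":0},{"linear":[0.5,4,0],"twist":0},{"linear":[0.6,5.2,0],"twist":0},{"linear":[0.8,6.4,0],"twist":0},{"linear":[0.9,7.6,0],"twist":0},{"linear":[1,8.5,0.2],"twist":0},{"linear":[1.07,8.98,0.4],"twist":0},{"linear":[1.07,8.98,0.4],"twist":0}]' 60;python3 -m pendant '[{"linear":[0,0,0],"twist":0}]'
python3 - <<'E'
from h import *
print(to_tool(dw(-52.2,-42.2,71)), wd(arm.sense()["ee_pos"]))
p,d,i,M=cam("top"); W=cloud(d,i,M); tray()
m=(W[...,2]>37)&(W[...,2]<50)&(W[...,1]<-280)&(W[...,0]<600)&(W[...,0]>380); n,l,s,c=cv2.connectedComponentsWithStats(cv2.dilate(m.astype(np.uint8),np.ones((5,5))))
for k in range(1,n): print(W[m&(l==k)].mean(0).round(1))
E
```

```text
time: 28.85
ee_pos: [452.2, -66.9, 127.4]
tcp_rot: [-0.098, 0.995, 0.0, 0.0]
ft_force: [0.1, -0.0, -0.8]
finger_gap: 51.3
finger_force: 0.0
time: 28.95
ee_pos: [452.9, -68.3, 128.1]
tcp_rot: [-0.097, 0.995, -0.0, 0.0]
ft_force: [-0.2, -0.8, -0.4]
finger_gap: 51.2
finger_force: 0.0
[-0.052 -0.023  1.904] [-53.8 -41.5 128.1]
tray [ 481.2 -374.6] [214.4 191.5] yaw 1.4
[ 548.  -426.1   42.6]
[ 542.6 -397.7   42.1]
[ 537.2 -339.9   42.7]
[ 530.8 -311.6   42.8]
[ 482.3 -425.8   42.3]
[ 476.1 -397.2   42.4]
[ 416.1 -427.9   42.4]
[ 411.6 -399.3   42.3]
```

Four stand well (both walls of each seen). On to the last one.

```bash
python3 -m pendant '[{"linear":[-0.05,-0.02,0.5],"twist":0},{"linear":[-0.05,-0.02,1.2],"twist":0},{"linear":[-0.05,-0.02,1.7],"twist":0},{"linear":[-0.05,-0.02,1.9],"twist":0},{"linear":[-0.05,-0.02,1.9],"twist":0}]' 60 && python3 -m pendant '[{"linear":[0,0,0],"twist":0},{"linear":[0,0,0],"twist":0},{"linear":[0,0,0],"twist":0},{"linear":[0,0,0],"twist":0}]' 0 60 && python3 -m pendant '[{"linear":[0,0,-0.3],"twist":0},{"linear":[0,0,-0.8],"twist":0},{"linear":[0,0,-1.4],"twist":0},{"linear":[0,0,-2],"twist":0},{"linear":[0,0,-2],"twist":0}]'
python3 -c "
from h import *
tray(); t=(np.array([479.5,-371]),np.deg2rad(1.5))
for z in (131,40.5): print(to_tool(slot(-30,43,z,t)))"
```

```text
time: 29.55
ee_pos: [453.9, -69.1, 70.0]
tcp_rot: [-0.096, 0.995, -0.0, -0.001]
ft_force: [-0.1, 0.3, 0.7]
finger_gap: 51.6
finger_force: 0.0
time: 29.95
ee_pos: [455.0, -68.6, 72.0]
tcp_rot: [-0.097, 0.995, -0.0, 0.001]
ft_force: [-0.4, 0.4, 5.6]
finger_gap: 30.7
finger_force: 62.7
time: 30.45
ee_pos: [455.6, -68.6, 134.3]
tcp_rot: [-0.097, 0.995, -0.0, 0.002]
ft_force: [1.0, -0.3, -0.1]
finger_gap: 30.7
finger_force: 62.0
tray [ 480.9 -374.7] [214. 192.] yaw 1.4
[ 1.882 -8.476  0.039]
[ 1.89  -8.477  3.056]
```

```bash
python3 -m pendant '[{"linear":[0.1,-0.6,0],"twist":0},{"linear":[0.3,-1.5,0],"twist":0},{"linear":[0.6,-2.6,0],"twist":0},{"linear":[0.8,-3.6,0],"twist":0},{"linear":[1,-4.6,0],"twist":0},{"linear":[1.2,-5.6,0],"twist":0},{"linear":[1.5,-6.7,0],"twist":0},{"linear":[1.7,-7.6,0],"twist":0},{"linear":[1.8,-8.2,0],"twist":0},{"linear":[1.88,-8.48,0],"twist":0}]'
python3 -m pendant '[{"linear":[0,0,0],"twist":0},{"linear":[0,0,0.8],"twist":0},{"linear":[0,0,1.7],"twist":0},{"linear":[0,0,2.4],"twist":0},{"linear":[0,0,2.7],"twist":0},{"linear":[0,0,2.85],"twist":0},{"linear":[0,0,2.95],"twist":0},{"linear":[0,0,2.95],"twist":0}]'
```

```text
time: 31.5
ee_pos: [447.0, -330.2, 129.3]
tcp_rot: [-0.096, 0.995, 0.001, -0.001]
ft_force: [-0.9, -0.0, -0.3]
finger_gap: 30.5
finger_force: 62.0
time: 32.3
ee_pos: [448.3, -329.1, 42.9]
tcp_rot: [-0.097, 0.995, -0.0, 0.0]
ft_force: [0.7, 0.5, -1.7]
finger_gap: 30.7
finger_force: 62.0
```

```bash
python3 -m pendant '[{"linear":[0,0,0.03],"twist":0},{"linear":[0,0,0.06],"twist":0},{"linear":[0,0,0.06],"twist":0}]' && python3 -m pendant '[{"linear":[0,0,0.06],"twist":0},{"linear":[0,0,0.06],"twist":0},{"linear":[0,0,0.06],"twist":0},{"linear":[0,0,-0.5],"twist":0},{"linear":[0,0,-1.5],"twist":0},{"linear":[0,0,-3],"twist":0},{"linear":[0,0,-3.3],"twist":0}]' 60
python3 -c "
from h import *
print(to_tool(dw(60,40,200)),to_tool(dw(125,132,170)))"
```

```text
time: 32.6
ee_pos: [448.2, -329.3, 41.0]
tcp_rot: [-0.097, 0.995, -0.0, 0.001]
ft_force: [0.4, 0.7, 0.7]
finger_gap: 30.9
finger_force: 62.1
time: 33.3
ee_pos: [449.7, -330.6, 145.7]
tcp_rot: [-0.097, 0.995, -0.003, 0.003]
ft_force: [0.2, -0.3, 0.4]
finger_gap: 51.3
finger_force: 0.0
[-5.582 11.276 -1.844] [-7.732 14.356 -0.849]
```

```bash
python3 -m pendant '[{"linear":[-0.3,0.6,-0.6],"twist":0},{"linear":[-0.8,1.7,-1.2],"twist":0},{"linear":[-1.4,3,-1.8],"twist":0},{"linear":[-2.1,4.4,-1.8],"twist":0},{"linear":[-2.8,5.8,-1.8],"twist":0},{"linear":[-3.5,7.2,-1.8],"twist":0},{"linear":[-4.2,8.5,-1.8],"twist":0},{"linear":[-4.9,9.8,-1.8],"twist":0},{"linear":[-5.6,11.1,-1.8],"twist":0},{"linear":[-5.6,11.1,-1.8],"twist":0}]' 0 30
python3 - <<'E'
from h import *
print(to_tool(dw(125,131.5,150)), to_tool(dw(125,131.5,95)))
p,d,i,M=cam("top"); cv2.imwrite("pics/t5.png",cv2.resize(p[130:380,230:630],None,fx=2,fy=2)); W=cloud(d,i,M); tray()
m=(W[...,2]>37)&(W[...,2]<50)&(W[...,1]<-280)&(W[...,0]<600)&(W[...,0]>380); n,l,s,c=cv2.connectedComponentsWithStats(cv2.dilate(m.astype(np.uint8),np.ones((5,5))))
for k in range(1,n): print(W[m&(l==k)].mean(0).round(1))
E
```

```text
time: 34.3
ee_pos: [549.3, 34.1, 192.6]
tcp_rot: [-0.099, 0.995, 0.0, -0.0]
ft_force: [-1.1, 1.2, -0.6]
finger_gap: -0.1
finger_force: 0.0
[-2.141  3.047  1.42 ] [-2.142  3.045  3.253]
tray [ 481.4 -375. ] [214.5 193. ] yaw 1.6
[ 547.9 -426.2   42.3]
[ 542.7 -397.7   42. ]
[ 537.4 -339.9   42.6]
[ 532.  -311.4   42.5]
[ 482.2 -425.5   42.4]
[ 475.8 -397.    43. ]
[ 447.8 -343.    42.1]
[ 443.7 -314.1   43. ]
[ 416.2 -427.9   42.7]
[ 411.4 -399.5   42.1]
```

View pics/t5.png

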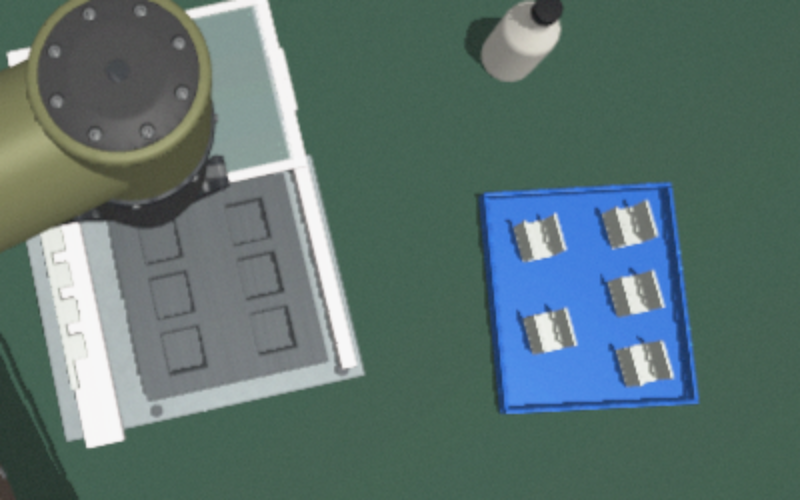

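All five brackets stand in the tray (crop pixels (540,238), (550,330), (628,224), (635,293), (643,362)) and all six cavities are empty. Now to close the guard.

```bash
python3 -m pendant '[{"linear":[-0.6,0.8,0],"twist":0},{"linear":[-1.2,1.7,0],"twist":0},{"linear":[-1.8,2.6,0.3],"twist":0},{"linear":[-2.13,3.03,0.8],"twist":0},{"linear":[-2.13,3.03,1.4],"twist":0},{"linear":[-2.13,3.03,1.4],"twist":0},{"linear":[-2.13,3.03,1.4],"twist":0}]' 0; python3 -c "
from h import *
print(to_tool(dw(125,131.5,95)),wd(arm.sense()['ee_pos']))"
```

```text
time: 35.1
ee_pos: [593.8, 130.3, 151.5]
tcp_rot: [-0.096, 0.995, -0.0, -0.0]
ft_force: [-0.2, -0.9, 0.7]
finger_gap: 0.0
finger_force: 0.0
[-0.055  0.197  1.882] [123.3 125.6 151.5]
```

```bash
python3 -m pendant '[{"linear":[-0.04,0.19,0.4],"twist":0},{"linear":[-0.04,0.19,0.9],"twist":0},{"linear":[-0.04,0.19,1.2],"twist":0},{"linear":[-0.04,0.19,1.5],"twist":0},{"linear":[-0.04,0.19,1.7],"twist":0},{"linear":[-0.04,0.19,1.85],"twist":0},{"linear":[-0.04,0.19,1.9],"twist":0},{"linear":[-0.04,0.19,1.9],"twist":0}]' 0; python3 -c "
from h import *
s=arm.sense();print(wd(s['ee_pos']),s['ft_force'],to_tool(dw(-59,132,94.5)))"
```

```text
time: 35.9
ee_pos: [594.1, 137.1, 96.1]
tcp_rot: [-0.097, 0.995, -0.0, 0.0]
ft_force: [-6.0, -1.5, 8.7]
finger_gap: 0.1
finger_force: 4.1
[124.9 132.3  96.1] [-5.97561671 -1.4755759   8.66340889] [ 6.131 -0.031  0.049]
```

```bash
python3 -m pendant '[{"linear":[0.3,0,0.02],"twist":0},{"linear":[0.6,0,0.02],"twist":0},{"linear":[1,0,0.02],"twist":0},{"linear":[1.5,0,0.02],"twist":0},{"linear":[2,0,0.02],"twist":0},{"linear":[2.5,0,0.02],"twist":0},{"linear":[3,0,0.02],"twist":0},{"linear":[3.5,0,0.02],"twist":0}]' 0; python3 -c "
from h import *
s=arm.sense();print(wd(s['ee_pos']),s['ft_force'],to_tool(dw(-59,132,95.5)))"
```

```text
time: 36.7
ee_pos: [492.7, 117.7, 96.3]
tcp_rot: [-0.097, 0.995, 0.001, 0.003]
ft_force: [3.2, 0.9, 5.3]
finger_gap: -0.4
finger_force: 2.6
[ 21.7 133.1  96.3] [3.20675688 0.93878533 5.27797252] [ 2.689 -0.047  0.008]
```

```bash
python3 -m pendant '[{"linear":[0.5,-0.01,0.02],"twist":0},{"linear":[1,-0.02,0.02],"twist":0},{"linear":[1.5,-0.03,0.02],"twist":0},{"linear":[2,-0.03,0.02],"twist":0},{"linear":[2.3,-0.03,0.02],"twist":0},{"linear":[2.5,-0.03,0.02],"twist":0},{"linear":[2.65,-0.03,0.02],"twist":0},{"linear":[2.7,-0.03,0.02],"twist":0},{"linear":[2.75,-0.03,0.02],"twist":0}]' 0; python3 -c "
from h import *
s=arm.sense();print(wd(s['ee_pos']),s['ft_force'])"
```

```text
time: 37.6
ee_pos: [413.2, 101.6, 96.1]
tcp_rot: [-0.097, 0.995, 0.001, 0.005]
ft_force: [14.7, 0.8, 0.2]
finger_gap: -0.1
finger_force: 8.3
[-59.4 132.9  96.1] [14.748487    0.76437455  0.1639083 ]
```

```bash
python3 -m pendant '[{"linear":[-0.01,0,-0.15],"twist":0},{"linear":[-0.02,0,-0.35],"twist":0},{"linear":[-0.06,0,-0.6],"twist":0},{"linear":[-0.2,0,-1],"twist":0},{"linear":[-0.3,0,-2],"twist":0},{"linear":[-0.3,0,-3],"twist":0},{"linear":[0,0,-4],"twist":0},{"linear":[0.5,0,-4.8],"twist":0},{"linear":[0.5,0,-4.8],"twist":0}]' 0
python3 -m pendant '[{"linear":[0,-0.8,0],"twist":0},{"linear":[0,-2,0],"twist":0},{"linear":[0,-3.3,0],"twist":0},{"linear":[0,-4.6,0],"twist":0},{"linear":[0,-5.9,0],"twist":0},{"linear":[0,-7,0],"twist":0},{"linear":[0,-7,0],"twist":0},{"linear":[0,-7,0],"twist":0}]'
python3 - <<'E'
from h import *
print(arm.sense()["ft_force"])
for n in("top","side"):
    p,d,i,M=cam(n); cv2.imwrite(f"pics/{n}6.png",p); W=cloud(d,i,M)
    x,y,z=W[...,0],W[...,1],W[...,2]
    X=np.cos(A)*(x-C[0])+np.sin(A)*(y-C[1]); Y=-np.sin(A)*(x-C[0])+np.cos(A)*(y-C[1])
    for f in(W0:=np.load(n+"W.npy"),W):
        x,y,z=f[...,0],f[...,1],f[...,2]
        X=np.cos(A)*(x-C[0])+np.sin(A)*(y-C[1]); Y=-np.sin(A)*(x-C[0])+np.cos(A)*(y-C[1])
        m=(z>97)&(z<108)&(X>-110)&(X<20)&(Y>100)&(Y<165)
        k=(z>80)&(z<94)&(X>-55)&(X<-35)&(Y>122)&(Y<142); print(n,m.sum(),np.percentile(X[m],[2,98]) if m.any() else 0,"pad",k.sum(),np.median(z[k]) if k.any() else 0)
E
```

```text
time: 38.5
ee_pos: [396.1, 97.6, 242.1]
tcp_rot: [-0.097, 0.995, 0.002, 0.004]
ft_force: [1.0, 0.2, -0.5]
finger_gap: -0.1
finger_force: 0.0
time: 39.3
ee_pos: [435.7, -109.2, 236.7]
tcp_rot: [-0.095, 0.995, 0.0, -0.001]
ft_force: [0.7, 1.6, 0.5]
finger_gap: 0.1
finger_force: 0.0
[0.66933758 1.59041025 0.54643849]
top 340 [-82.4402368   -9.40086937] pad 122 89.80242114192788
top 0 0 pad 0 0
side 224 [-81.01174521  -8.67225017] pad 75 89.36371166177184
side 230 [-81.03057864  -8.62177499] pad 78 89.0619392741809
```

View pics/side6.png

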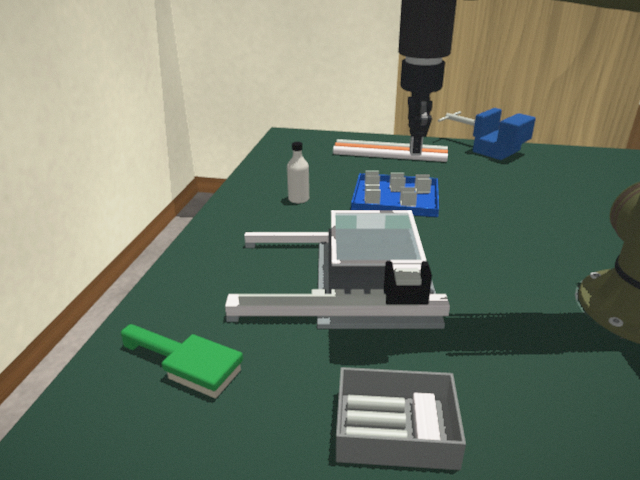

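The carriage is back at its starting place within 0.1 mm and the pad is up. The brackets stand in the tray at about (398,188), and the gripper is clear.

```bash
python3 -c "
from bench import arm
print(arm.sign_off())"
```

```text
the job is handed in; nothing more can be done
None
```

The job is handed in, with no verdict returned: all five brackets stand separately on the tray floor, the guard is fully shut with its release up, and the bin, bottle and brush were never touched.

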